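# Press the white cover cap home

## Task

The screw under the white cover cap on the particle-board panel has been tightened, so gently press the white cap down with the fingertips until its head sits fully on the panel, then withdraw. The screws under the black, red and blue caps still have to be adjusted: do not touch those caps, never pull a cap out, and leave the other things on the table where they are.

Things in the scene. Friction and masses are not known exactly. Their poses are not given: they have to be found in the camera images.
- panel: Light brown particle-board panel 130x245x18 mm, screwed flat on the table, top 18 mm above the table. Origin: centre of its underside; own y runs along its 245 mm length, z up. Four round holes lie in a row on its centre line, at own y = -90, -30, 30 and 90 mm, one cap in each
- cap_white: White round push-in cover cap, the one to press: head 24 mm across and 4 mm thick, standing 6 to 8 mm proud of the panel on a thinner stem. Origin: centre of the underside of the head, so its top is 4 mm above the origin; z up. It can only slide straight up or down in its hole, needs about 3 N to move, stays where it is left and stops when the head lies on the panel (origin 18 mm, top 22 mm above the table). Which hole it is in varies
- cap_black: Black cover cap, same size and fit as the white one, in another hole; to be left standing proud, untouched. Origin as for the white one
- cap_red: Red cover cap, same size and fit as the white one, in another hole; to be left standing proud, untouched. Origin as for the white one
- cap_blue: Blue cover cap, same size and fit as the white one, in another hole; to be left standing proud, untouched. Origin as for the white one
- masking_tape: Roll of cream masking tape lying flat, 101 mm across, 25 mm high, loose bystander. Origin: centre of its underside
- screwdriver_red: Red-handled screwdriver, 202 mm long, 28 mm high, lying at the back, loose bystander. Origin: centre of its underside
- sanding_block: Cork sanding block 126x97x24 mm, lying flat, front right, loose bystander. Origin: centre of its underside
- offcut: Dark laminated board offcut 96x117x18 mm, lying flat, left of the panel, loose bystander. Origin: centre of its underside
- tape_measure: Yellow and black tape measure 60x80x66 mm, standing, at the left, loose bystander. Origin: centre of its underside

How it is judged (in metres and radians):
On the way:
1. the fingers press on the white cap while it is within 1.5 mm of fully home (z of cap_white in the frame of panel below 0.0195 m and contact force between the fingers and cap_white above 0.5 N), for 0.05 s.
At the end, for the whole second after the job is handed in: The white cap's head lies on the panel, within 1.5 mm of fully home, and is at rest; the black, red and blue caps are within 1.5 mm of where they started and the loose bystanders within 15 mm (z of cap_white in the frame of panel between 0.016 and 0.0195 m and linear speed of cap_white below 0.01 m/s and distance of each of cap_black, cap_red, cap_blue from where it was at the start of the episode below 0.0015 m and distance of each of masking_tape, screwdriver_red, sanding_block, offcut, tape_measure from where it was at the start of the episode below 0.015 m); the robot touches nothing.
It fails at once if the white cap is pressed with more than 40 N (contact force between any of the fingers, the arm and cap_white above 40 N).
It fails at once if the white cap is pulled up out of its hole by more than 2 mm (z of cap_white in the frame of panel above 0.028 m).
It fails at once if the black, red or blue cap is touched with more than 1 N or moved by more than 1.5 mm (contact force between any of the arm, the fingers and cap_black above 1 N or distance of any of cap_black, cap_red, cap_blue from where it was at the start of the episode above 0.0015 m or contact force between any of the arm, the fingers and cap_red above 1 N or contact force between any of the arm, the fingers and cap_blue above 1 N).
It fails at once if a loose bystander is moved or lifted by more than 15 mm (distance of any of masking_tape, screwdriver_red, sanding_block, offcut, tape_measure from where it was at the start of the episode above 0.015 m).
It also fails if it takes over 29 s, if anything falls off the work surface, if the arm or the gripper's body presses on something with over 40 N, if the wrist force passes 120 N, or if a joint passes its speed limit or range.

## Robot

A 7-joint arm with a two-finger parallel gripper is mounted at the origin on a cart in front of the work surface, level with it; the furniture and walls round the work are solid. World frame = base frame: x ahead of the robot, y to its left, z up, the work surface at z = 0. Lengths are in mm, angles in rad, forces in N, time in s.
With the tool pointing down it reaches from about 350 to 900 mm from the base axis. Payload 19.9 kg.
Tool frame: the origin (TCP) lies at the centre of the arm's flange, where the gripper is bolted on; the fingertips stand arm.tip_extent ahead of it and the grasp point (between the pads) lies 155 mm ahead of it (arm.tip_extent is the distance from the TCP to the fingertips, in mm); z points along the fingers, x is the direction in which the jaws open and shut, and the axes are right-handed (so a half turn about z gives the same grasp; the last joint's range is limited). The gripper opens to 85 mm and grips with 20 to 120 N. Pads are 22 mm wide; open, the fingers measure 114 mm over their backs; the gripper's body (76 mm by 85 mm) begins 54 mm behind the grasp point. The pads swing forward as they close: fully open they stand 13 mm farther back than shut.
Start: joints at [1.099, 0.417, -0.01, 1.614, 0.005, 1.111, -0.053], TCP at [260.436, -568.148, 404.66] pointing down, gripper open.
Joint ranges: [-2.81, 2.81], [-0.39, 2.02], [-1.27, 1.25], [0.06, 2.57], [-1.19, 4.33], [0.19, 2], [-2.82, 2.82]. Speed limits (rad/s): [1.89, 1.89, 2.39, 2.39, 3.01, 3.01, 3.01].

## Interface

Orientations are given as a unit quaternion [w, x, y, z].
In Python, from station import arm gives the robot as it stands. The module is installed in compiled form; this text tells all that it offers.
- The arm moves only by the tool drive_tool, never from a script. Its arguments are lists of equal length, an entry for each row: "translation": the shift along the world's x, y, z in cm, a list of three; "turn": the turn about the world's z in degrees. In form: {"translation": [[x, y, z], ...], "turn": [turn, ...]}. A call has 1 to 8 rows; each row is the pose to reach, as a shift and turn from the pose commanded when the call began; what a row does not reach only later rows make up. A row lasts 1/8 s, in which the tool goes at most 62.5 mm and 10.7 degrees, less where a joint would pass 70% of its speed; a pose out of reach is approached as far as the arm can. A call with a gripper value outside its range is refused whole. "hand" is the closure, from 0 (fully open) to 1 (shut), set as the call begins (left out, the last holds). The fingers move at their own pace and stop on an object; "force" is the grip in N (left out, the last holds). Time passes only in rows, so rows that repeat a pose let the fingers close. It gives the time, the measured TCP pose, the force and the opening at its end, in the units of the state.
- arm.observe(): the state, without advancing time (a new reading comes with each control period).
- arm.capture(name): name is "scene" or "top"; returns a dict with "image" (420x560x3 uint8, blue, green, red), "fx", "fy", "cx", "cy" (pixels), "dist" ([k1, k2, p1, p2, k3] as OpenCV has them; the pictures are not rectified), "view" (4x4, takes a point from world to camera coordinates). Camera axes: x right, y up, looking along -z (the intrinsics and any distortion apply to the point x, -y, -z); pixel columns grow to the right and rows downward; lengths in mm; the calibration is good to about 2 mm. A picture is of the moment at which its call begins. There is no depth.
- arm.finish_job(): hands the job in, once; it reports no verdict.
The state is a dict: "clock": time; "joint_pos": joint angles; "qvel": joint speeds; "joint_efforts": joint torques, N m; "tool_pos": TCP position; "ee_rot": TCP orientation; "contact_force": force on the tool from outside, world axes, zero at the start; "moment": the same for the moment, N m; "gripper_width": finger opening in mm.
Only numpy, scipy, OpenCV 4.12 (cv2) and the standard library are available. Lean on these libraries where they do the work, as an engineer would, in place of code of your own. Each camera call takes 0.05 s, during which the arm holds its last target.

## Working session

There is one attempt and no reset: what is moved stays moved. The work goes in short steps, Python scripts to look and compute and a tool call to move; the robot and the scene stay as the last step left them, time stands still between calls to the robot, and variables do not carry over. Pictures are saved under pics/ and viewed, and the job is handed in when it is done.

Besides the shell and the picture viewer there is one more tool, called after "Emit:" as name(argument=value, ...) on one line, values as JSON. drive_tool: Moves the arm, as the interface text tells. Its arguments: {"type":"object","properties":{"translation":{"type":"array"},"turn":{"type":"array"},"hand":{"type":"number"},"force":{"type":"number"}},"required":["translation","turn"]}

```bash
mkdir -p pics; python3 - <<'E'
from station import arm
import cv2,pickle
print(arm.tip_extent, arm.observe())
for n in("scene","top"):
    c=arm.capture(n); cv2.imwrite(f"pics/{n}0.png",c["image"]); pickle.dump(c,open(f"{n}0.pkl","wb"))
    print({k:v for k,v in c.items() if k!="image"})
E
```

```text
173.4 {'clock': 0.0, 'joint_pos': array([ 1.09948126,  0.41798032, -0.01029413,  1.61416773,  0.0047262 ,
        1.11068243, -0.05302592]), 'qvel': array([ 0.00094793, -0.00074757, -0.00085947,  0.00064466, -0.00108854,
       -0.0004169 , -0.00166696]), 'joint_efforts': array([-2.77880663e-04, -8.64459372e+01,  6.78484663e-01, -4.34892440e+01,
        1.90751109e-02,  7.49316998e-03, -9.66560174e-05]), 'tool_pos': array([ 260.3828039 , -568.0344494 ,  404.05893009]), 'ee_rot': array([-2.76924962e-04,  8.41632134e-01, -5.40050908e-01, -5.40727622e-04]), 'contact_force': array([0.30590745, 1.06926828, 0.03222907]), 'moment': array([-0.04858874, -0.01195413, -0.04412141]), 'gripper_width': 85.44564644441743}
{'fx': 390.03020879333764, 'fy': 390.03020879333764, 'cx': 279.44579395628176, 'cy': 215.80644987461585, 'dist': array([0.02695272, 0.        , 0.        , 0.        , 0.        ]), 'view': array([[-8.27038515e-01, -5.62044693e-01,  1.06329127e-02,
         4.52249257e+02],
       [ 4.35852940e-01, -6.29174580e-01,  6.43561623e-01,
        -3.43276251e+02],
       [-3.55020436e-01,  5.36884635e-01,  7.65320442e-01,
        -1.10422809e+03],
       [ 0.00000000e+00,  0.00000000e+00,  0.00000000e+00,
         1.00000000e+00]])}
{'fx': 437.2463540676131, 'fy': 437.2463540676131, 'cx': 271.6358908932972, 'cy': 212.32517813012365, 'dist': array([-0.06035349,  0.        ,  0.        ,  0.        ,  0.        ]), 'view': array([[ 1.82187437e-02, -9.99826914e-01,  3.77086285e-03,
        -1.14163127e+02],
       [ 9.96155978e-01,  1.84747951e-02,  8.56267992e-02,
        -6.01985615e+02],
       [-8.56816443e-02,  2.19635486e-03,  9.96320145e-01,
        -1.28684701e+03],
       [ 0.00000000e+00,  0.00000000e+00,  0.00000000e+00,
         1.00000000e+00]])}
```

View pics/scene0.png

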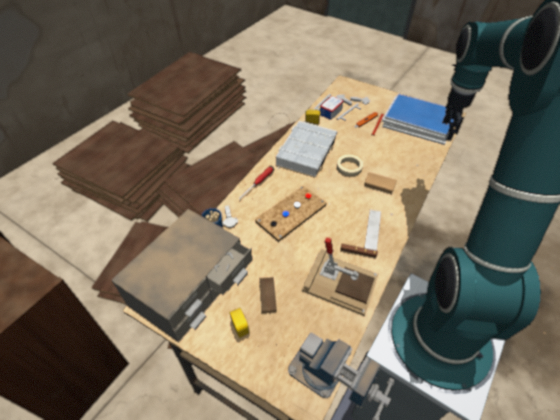

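View pics/top0.png

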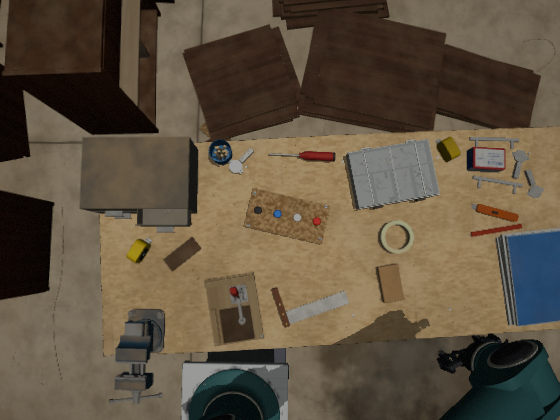

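The panel is near (287,215) in the top view. From left to right the caps are black (258,210), blue (278,214), white (297,217) and red (317,221). I'll enlarge it.

```bash
cat > h.py <<'E'
import numpy as np,cv2
def ray(c,u,v):
    K=np.array([[c["fx"],0,c["cx"]],[0,c["fy"],c["cy"]],[0,0,1]])
    p=cv2.undistortPoints(np.array([[[u,v]]],float),K,c["dist"])[0,0]
    R=c["view"][:3,:3];t=c["view"][:3,3]
    return -R.T@t, R.T@np.array([p[0],-p[1],-1])
def hit(c,u,v,z):
    o,d=ray(c,u,v); return o+d*(z-o[2])/d[2]
def proj(c,P):
    K=np.array([[c["fx"],0,c["cx"]],[0,c["fy"],c["cy"]],[0,0,1]])
    q=c["view"][:3,:3]@np.array(P,float)+c["view"][:3,3]; q=q*[1,-1,-1]
    return cv2.projectPoints(q[None],np.zeros(3),np.zeros(3),K,c["dist"])[0].ravel()
E
python3 - <<'E'
import pickle,cv2
for n,(x0,y0,w,h) in {"top":(238,180,100,70),"scene":(250,182,84,63)}.items():
    c=pickle.load(open(n+"0.pkl","rb"))
    cv2.imwrite(f"pics/{n}crop.png",cv2.resize(c["image"][y0:y0+h,x0:x0+w],None,fx=8,fy=8,interpolation=cv2.INTER_CUBIC))
E
```

```text
(no output)
```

View pics/topcrop.png

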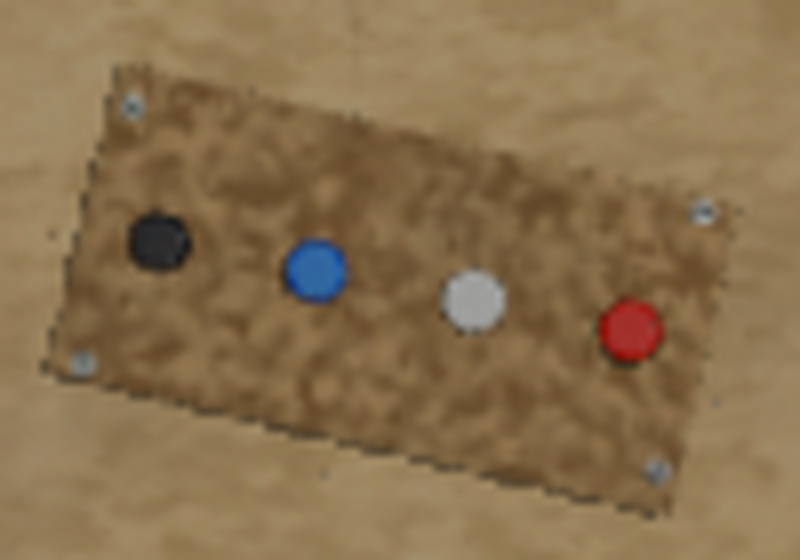

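View pics/scenecrop.png

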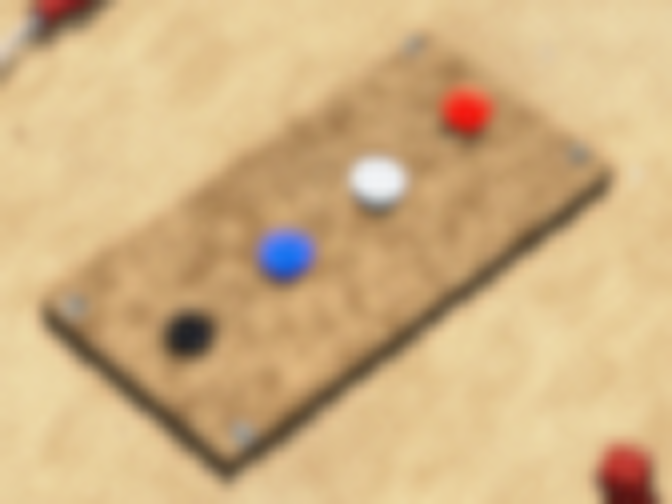

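The top crop puts black at (159,241), blue at (317,270), white at (474,300) and red at (631,331). In the scene crop white is at (378,181), red (467,112), blue (286,254) and black (189,334).

```bash
python3 - <<'E'
import pickle,numpy as np
from h import *
from scipy.spatial.transform import Rotation as R
T=pickle.load(open("top0.pkl","rb"));S=pickle.load(open("scene0.pkl","rb"))
f=lambda u,o:(u+.5)/8-.5+o
t=dict(k=(159,241),b=(317,270),w=(474,300),r=(631,331));s=dict(k=(189,333),b=(286,252),w=(378,178),r=(467,110))
P={}
for k in t:
    a=hit(T,f(t[k][0],238),f(t[k][1],180),29);b=hit(S,f(s[k][0],250),f(s[k][1],182),29)
    P[k]=a;print(k,a.round(1),b.round(1))
print([np.linalg.norm(P[a]-P[b]).round(1) for a,b in("kb","bw","wr")])
d=P["r"]-P["k"];print("row angle",np.degrees(np.arctan2(d[1],d[0])))
q=[-2.76924962e-04,8.41632134e-01,-5.40050908e-01,-5.40727622e-04]
M=R.from_quat(q[1:]+q[:1]).as_matrix();print(M.round(3),"x ang",np.degrees(np.arctan2(M[1,0],M[0,0])))
E
```

```text
k [610.9 -60.4  29. ] [609.5 -53.8  29. ]
b [ 601.1 -119.8   29. ] [ 600.7 -115.    29. ]
w [ 590.9 -178.7   29. ] [ 591.  -174.2   29. ]
r [ 580.3 -237.7   29. ] [ 580.1 -232.    29. ]
[np.float64(60.2), np.float64(59.8), np.float64(59.9)]
row angle -99.77232525609557
[[ 0.417 -0.909 -0.001]
 [-0.909 -0.417  0.001]
 [-0.001  0.    -1.   ]] x ang -65.37422648899008
```

Emit:
drive_tool(translation=[[3.6, 4.3, 0], [7.2, 8.6, 0], [10.8, 12.9, -1], [14.5, 17.2, -3], [18.2, 21.5, -5], [21.9, 25.8, -7], [25.6, 30.2, -9], [29.3, 34.6, -11]], turn=[7, 14, 21, 28, 35, 42, 49, 55.6], hand=1, force=20)

```text
clock: 1.1
tool_pos: [554.3, -220.7, 293.9]
ee_rot: [0.0, 0.997, -0.083, -0.0]
contact_force: [1.4, -1.2, 0.2]
gripper_width: -0.1
```

Emit:
drive_tool(translation=[[3.75, 4.5, -2], [3.75, 4.5, -5], [3.75, 4.5, -5], [3.75, 4.5, -5]], turn=[0, 0, 0, 0])

```text
clock: 1.6
tool_pos: [590.8, -178.0, 245.6]
ee_rot: [0.0, 0.996, -0.086, 0.0]
contact_force: [0.4, 0.0, 0.7]
gripper_width: -0.2
```

```bash
python3 - <<'E'
from station import arm
import cv2,pickle
from h import *
print(arm.tip_extent);o=arm.observe()
from scipy.spatial.transform import Rotation as R
q=o["ee_rot"];M=R.from_quat([*q[1:],q[0]]).as_matrix();print(M.round(3))
tip=o["tool_pos"]+M[:,2]*arm.tip_extent
print({k:o[k] for k in("clock","tool_pos","contact_force","gripper_width")},tip)
for n in("scene","top"):
    c=arm.capture(n); pickle.dump(c,open(f"{n}1.pkl","wb"))
    print(n,proj(c,tip))
    x0,y0=(245,150) if n=="scene" else (238,165)
    cv2.imwrite(f"pics/{n}1.png",cv2.resize(c["image"][y0:y0+75,x0:x0+100],None,fx=8,fy=8,interpolation=cv2.INTER_CUBIC))
E
```

```text
173.4
[[ 0.985 -0.171  0.   ]
 [-0.171 -0.985 -0.   ]
 [ 0.     0.    -1.   ]]
{'clock': 1.6, 'tool_pos': array([ 590.84415185, -177.99604723,  245.5626185 ]), 'contact_force': array([0.37229415, 0.0339085 , 0.65406771]), 'gripper_width': -0.1788035353999278} [ 590.8955852  -178.08251069   72.16264769]
scene [297.99782274 194.85239374]
top [297.50860724 215.941412  ]
```

View pics/scene1.png

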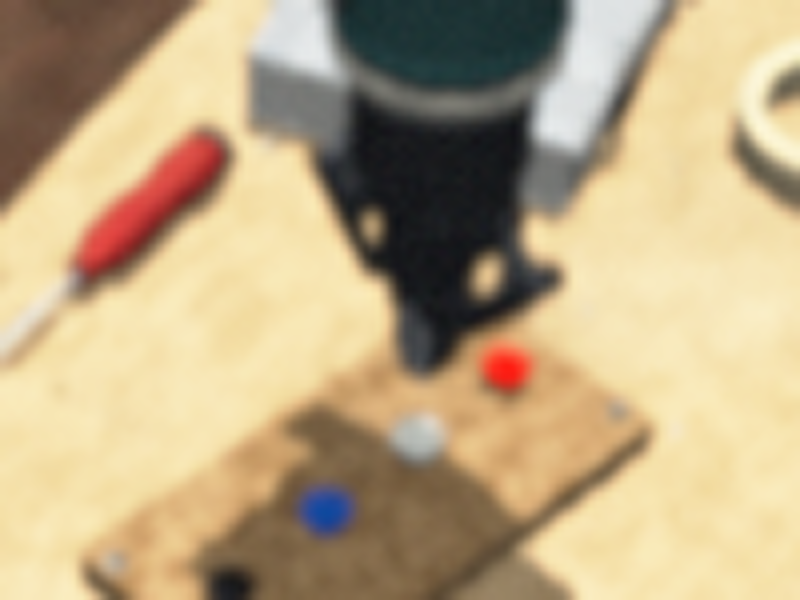

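View pics/top1.png

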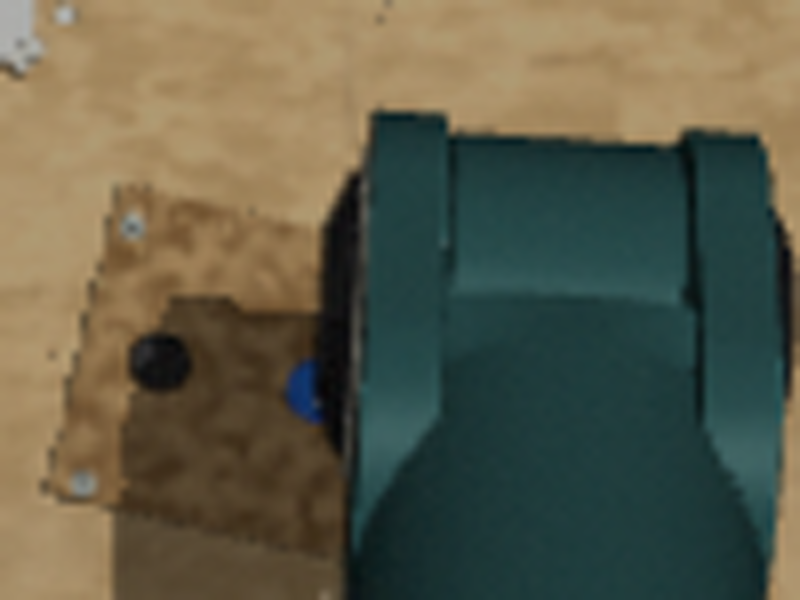

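In the scene crop the shut fingertips are at about (420,372), which is within 1.3 px of where the calibration predicts. They are above the white cap, and my cap estimate is about (591,-176.5). I'll go down to just above the cap top.

Emit:
drive_tool(translation=[[0, 0.15, -1.5], [0, 0.15, -2.8], [0, 0.15, -3.6], [0, 0.15, -3.8], [0, 0.15, -3.8]], turn=[0, 0, 0, 0, 0])

```text
clock: 2.33
tool_pos: [591.0, -175.6, 206.6]
ee_rot: [-0.0, 0.996, -0.085, -0.0]
contact_force: [-0.4, -0.4, -0.8]
gripper_width: 0.3
```

```bash
python3 - <<'E'
from station import arm
import cv2,pickle
from h import *
o=arm.observe();print(o["tool_pos"],o["tool_pos"][2]-173.4,o["contact_force"])
c=arm.capture("scene")
x0,y0=250,175
cv2.imwrite("pics/scene2.png",cv2.resize(c["image"][y0:y0+60,x0:x0+80],None,fx=10,fy=10,interpolation=cv2.INTER_CUBIC))
E
```

```text
[ 591.02101372 -175.62121743  206.63047656] 33.23047655776816 [-0.41350271 -0.41935394 -0.82148995]
```

View pics/scene2.png

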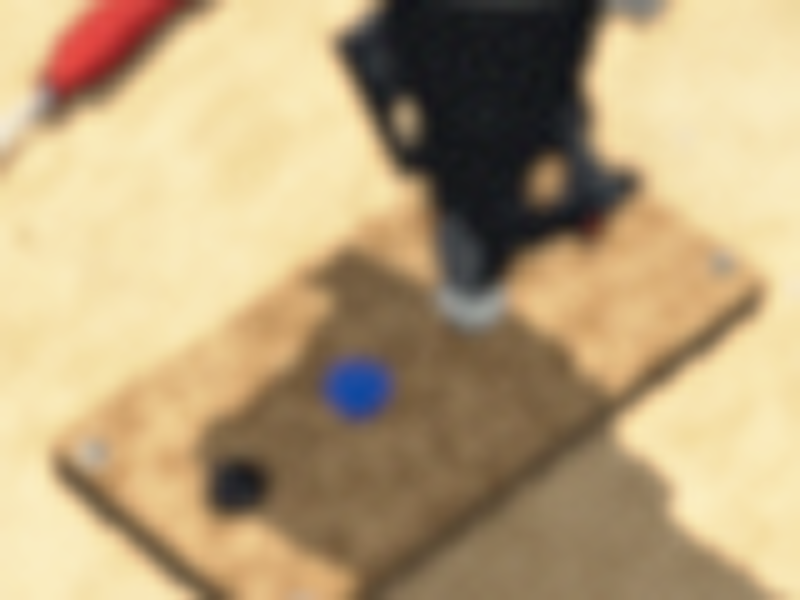

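The fingertips at crop (470,288) sit right over the white cap at about (470,300), centred on it. I'll press slowly and watch the force.

Emit:
drive_tool(translation=[[0, 0, -0.15], [0, 0, -0.3], [0, 0, -0.4], [0, 0, -0.5], [0, 0, -0.6], [0, 0, -0.7], [0, 0, -0.7]], turn=[0, 0, 0, 0, 0, 0, 0])

```text
clock: 3.25
tool_pos: [590.9, -175.7, 199.5]
ee_rot: [0.0, 0.996, -0.085, -0.0]
contact_force: [1.1, -1.2, 0.2]
gripper_width: 0.1
```

Emit:
drive_tool(translation=[[0, 0, -0.1], [0, 0, -0.2], [0, 0, -0.3]], turn=[0, 0, 0])

```text
clock: 3.62
tool_pos: [590.9, -175.6, 196.6]
ee_rot: [0.0, 0.996, -0.085, -0.0]
contact_force: [-0.9, 0.7, 3.7]
gripper_width: -0.2
```

Emit:
drive_tool(translation=[[0, 0, -0.05], [0, 0, -0.1]], turn=[0, 0])

```text
clock: 3.88
tool_pos: [590.9, -175.7, 195.6]
ee_rot: [0.0, 0.996, -0.085, -0.0]
contact_force: [-0.9, 0.8, 3.0]
gripper_width: -0.3
```

Emit:
drive_tool(translation=[[0, 0, -0.05], [0, 0, -0.1]], turn=[0, 0])

```text
clock: 4.12
tool_pos: [591.0, -175.6, 195.3]
ee_rot: [0.0, 0.996, -0.085, 0.0]
contact_force: [-7.7, 2.4, 21.2]
gripper_width: -0.1
```

The force jumped to 21 N with the tip at 21.9 mm, so the head is seated (22 mm expected). I'll ease off, hold briefly, then withdraw.

Emit:
drive_tool(translation=[[0, 0, 0.03], [0, 0, 0.03]], turn=[0, 0])

```text
clock: 4.38
tool_pos: [591.0, -175.6, 195.4]
ee_rot: [0.0, 0.996, -0.085, 0.0]
contact_force: [-4.2, 1.2, 11.0]
gripper_width: -0.3
```

Emit:
drive_tool(translation=[[0, 0, 0.3], [0, 0, 1.5], [0, 0, 5], [0, 0, 10], [-4, -5, 15], [-8, -10, 16], [-12, -15, 16], [-12, -15, 16]], turn=[0, 0, 0, 0, 0, 0, 0, 0])

```text
clock: 5.38
tool_pos: [468.2, -328.8, 356.1]
ee_rot: [0.001, 0.996, -0.088, 0.0]
contact_force: [1.4, -0.0, -0.2]
gripper_width: 0.3
```

Emit:
drive_tool(translation=[[-4, -5, 2], [-8, -10, 2], [-12, -15, 2], [-12, -15, 2]], turn=[0, 0, 0, 0])

```text
clock: 5.88
tool_pos: [347.3, -478.9, 375.5]
ee_rot: [0.001, 0.996, -0.088, -0.0]
contact_force: [0.1, 1.0, -0.7]
gripper_width: -0.3
```

```bash
python3 - <<'E'
from station import arm
import cv2,pickle,numpy as np
o=arm.observe();print(o["clock"],o["tool_pos"],o["contact_force"])
out=[]
for n,(x0,y0,w,h) in {"top":(238,180,100,70),"scene":(240,180,100,70)}.items():
    c=arm.capture(n);b=pickle.load(open(n+"0.pkl","rb"))["image"]
    out.append(np.hstack([cv2.resize(i[y0:y0+h,x0:x0+w],None,fx=4,fy=4,interpolation=cv2.INTER_CUBIC) for i in(b,c["image"])]))
cv2.imwrite("pics/end.png",np.vstack(out))
E
```

```text
5.875 [ 347.2893173  -478.86267708  375.45279634] [ 0.13317461  1.04598612 -0.73866668]
```

View pics/end.png

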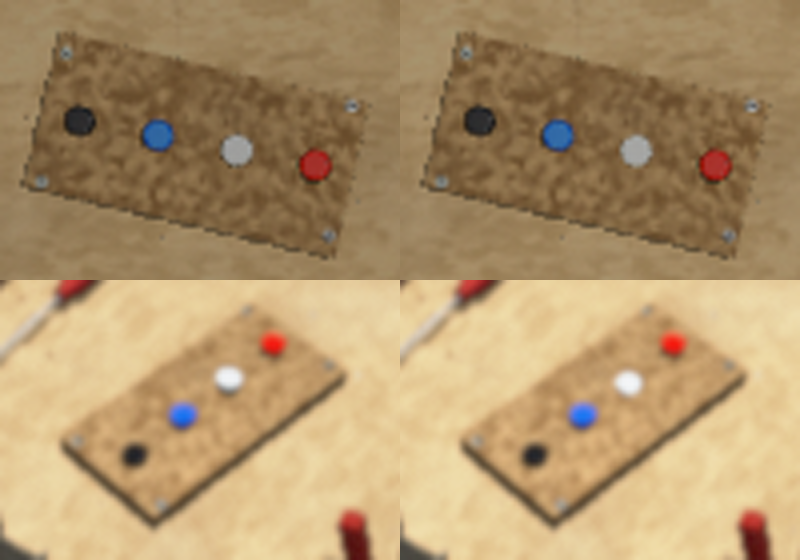

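In the scene view the white cap has dropped from (228,377) to (628-400,383), about 1.2 source px, and it now lies flat. The other caps haven't moved.

```bash
python3 -c "
from station import arm
print(arm.finish_job())"
```

```text
the job is handed in; nothing more can be done
None
```

I pressed the white cap down with the shut fingertips until its head met the panel, then withdrew the arm and handed the job in at about 6 s.

- **Pressing:** The cap slid at about 3–4 N. The readout then rose to 21 N with the fingertips at about 21.9 mm, against 22 mm expected for a seated cap. I held about 11 N for a moment before withdrawing. Both readings were well under the 40 N limit.
- **Last pictures:** The white cap sits lower and flat on the panel. The black, red and blue caps and the nearby screwdriver look unmoved. I didn't compare the other loose things before and after, but the tool passed well above them.
- **Disagreement:** The two cameras differed by about 5 mm in y for the cap's position. I used a value between them, and a close view before pressing showed the fingertips centred on the cap.

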